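Load the reference cup and hold in the recessed calibration button of a bench photometer

ROBOT

A 7-joint arm with a two-finger parallel gripper is mounted at the origin on a cart in front of the work surface, level with it; the furniture and walls round the work are solid. World frame = base frame: x ahead of the robot, y to its left, z up, the work surface at z = 0. Lengths are in m, angles in rad, forces in N, time in s.
With the tool pointing down it reaches from about 0.35 to 0.9 m from the base axis. Payload 7.2 kg.
Tool frame: the origin (TCP) lies at the very end of the fingers, on their centre line; the grasp point (between the pads) lies 19 mm behind it; z points along the fingers, y is the line along which they close (so a half turn about z gives the same grasp; the last joint's range is limited). The gripper opens to 88 mm and grips with 3 to 60 N. Pads are 20 mm wide; open, the fingers measure 115 mm over their backs; the gripper's body (75 mm by 178 mm) begins 61 mm behind the grasp point.
Start: joints at [1.038, 0.411, -0.013, 1.596, 0.006, 1.134, -0.082], TCP at [0.28, -0.559, 0.223] pointing down, gripper open.
Joint ranges: [-2.95, 2.95], [-0.29, 1.99], [-1.47, 1.44], [0.14, 2.54], [-1.03, 4.17], [0.13, 1.85], [-2.86, 2.86]. Speed limits (rad/s): [2.39, 2.39, 3.01, 3.01, 3.14, 3.14, 3.14].

INTERFACE

Orientations are given as a unit quaternion [w, x, y, z].
In Python, from station import bot gives the robot as it stands. The module is installed in compiled form; this text tells all that it offers.
- The arm moves only by the shell command python3 -m handwheel FILE [FORCE], which reads ROWS from the file FILE. ROWS is a JSON list of rows, 1 to 8 of them, each of 7 numbers: the finger opening in m, then dx, dy, dz in m, then a rotation vector rx, ry, rz in rad; each row shifts and turns the commanded pose from where the row before left it, along the tool's axes as they then stand; what a row does not reach is not made up. A row lasts 1/10 s, in which the tool goes at most 0.05 m and 0.15 rad, less where a joint would pass 70% of its speed; a pose out of reach is approached as far as the arm can. The fingers move at their own pace and stop on an object; FORCE is the grip in N (left out, the last holds). Time passes only in rows, so rows that do not move let the fingers close. It prints the time, the measured TCP pose, the force, the opening and the grip force at its end. Input that does not fit is refused with a message, and nothing moves.
- bot.read_state(): the state, without advancing time (a new reading comes with each control period).
- bot.read_camera(name): name is "side" or "top" or "wrist"; returns the picture (420x560x3 uint8, red, green, blue); there is no depth.
- bot.camera_model(name): a dict with "fov_y" (degrees; the focal length in pixels is half the picture's height over the tangent of half this angle, whatever the lens; pixels are square), "cx", "cy" (the principal point, pixels), "k1" (the pictures are not rectified: a ray, as slopes to the right and down, at radius r is drawn at 1 + k1 r^2 times it, then the intrinsics apply), "rvec" (rotation vector, rad) and "tvec" (3), from world to camera coordinates, as OpenCV has them; the wrist camera has in their place "mount" (4x4, takes a point from camera to tool coordinates, whose origin is the TCP and whose axes are the flange's). Camera axes: x right, y down, z forward; pixel columns grow to the right and rows downward; lengths in m; the calibration is good to about 2 mm. A picture is of the moment at which its call begins: read the wrist's pose just before it. camera_model takes no time and is no camera call.
- bot.job_done(): hands the job in; it is judged then, once.
The state is a dict: "time": time; "joint_positions": joint angles; "joint_vel": joint speeds; "joint_efforts": joint torques, N m; "tool_pos": TCP position; "ee_rot": TCP orientation; "force": force on the tool from outside, world axes, zero at the start; "moment": the same for the moment, N m; "opening": finger opening in m; "gripper_force": force on a finger pad.
Only numpy, scipy, OpenCV 4.12 (cv2) and the standard library are available. Lean on these libraries where they do the work, as an engineer would, in place of code of your own. Each camera call takes 0.05 s, during which the arm holds its last target. There are 200 camera calls.

TASK

Calibrate the bench photometer: stand the small lidded reference cup upright in the round nest of the open sample drawer, let go of it, and push the drawer fully shut so that no room light gets in. Only with the drawer shut, use the stylus that lies on the bench: reach its pin through the small round hole in the front of the meter and press the recessed button all the way in. Keep it pressed for at least two seconds and finish like that, the stylus still in the gripper and the button still held in; leave the square jar, the timer, the pen and the beaker where they are.

Things in the scene. Friction and masses are not known exactly. Their poses are not given: they have to be found in the camera images.
- meter: bench photometer, fixed: white and grey box 150 deep (x) x 200 wide (y), 104 mm high in front, tilted display panel on top up to 121 mm. Origin: centre of its underside, on the worktop; x points from front to back (away from the robot), y to its left, z up; front fascia at x = -75 mm. Drawer in the left half of the front (+y), hole with the button in the right half (-y)
- aperture (a point): centre of the round hole in the meter's fascia, in the fascia's plane, 55 mm above the worktop: 11 mm in diameter, 2 mm chamfer round the mouth, in a black square insert 39 mm wide. The bore runs straight in along the meter's +x; axes as the meter's. A flat round button (9.6 mm in diameter) fills the bore, its face 14 mm behind the fascia
- button (a joint): travel of the recessed button along the meter's +x, m: 0 out, 0.005 pressed fully in; sprung, 2 N to start it and 5 N to hold it fully in; it springs back when let go
- drawer (a joint): opening of the sample drawer, m: 0 fully shut, up to 0.105 open towards the robot (along the meter's -x); it slides with about 1.2 N of friction and stays where it is left
- nest (a point): centre of the floor of the round nest in the drawer (moves with it; axes as the meter's), 21 mm above the worktop. Nest 36 mm in diameter, 8 mm deep, 2.5 mm chamfer, in a grey block 62 x 70 mm, top 29 mm above the worktop. No side walls stand above this, only the front panel, its back 35 mm in front (-x) of the nest centre
- drawer_front (a point): centre of the flat front face of the drawer's panel, 49 mm above the worktop (moves with the drawer; axes as the meter's). Panel 94 wide x 72 high x 10 mm thick, from 13 to 85 mm above the worktop; near its top edge (76 to 83 mm up) a pull ledge 50 mm wide stands 9 mm out. Shut, this face is 10 mm in front of the fascia
- cup: the reference cup: small round cup with a white screw lid that stays on, half filled with a cream solid, 39 mm in diameter at the lid, 48 mm high, base about 31 mm across, sides tapering slightly; about 60 g. Origin: centre of its base; z up. The firm part to grip is the cup wall below the lid, 10 to 38 mm above the base, 32 to 36 mm across
- stylus: stylus lying on the bench: square aluminium grip 84 x 12 x 12 mm, then a taper and a steel pin 4 mm in diameter; 136 mm long over all, about 40 g. Origin: centre of the underside of the grip; x points along it towards the pin tip, z up as it lies. The axis of the pin is 6 mm above the underside
- stylus_tip (a point): end of the stylus pin, 94 mm from the stylus origin along its x and 6 mm above its underside; the bare pin is 44 mm long
- square_jar: bystander: squat square clear bottle with a white cap, 57 x 57 x 71 mm; stands at either of two places that it swaps with the cup. Origin: centre of its base
- bench_timer: bystander: white timer with round keys, 62 x 62 x 18 mm, lying on the bench. Origin: centre of its underside
- pen: bystander: white marker pen with a black cap, round, 135 mm long, 17 mm thick, lying on the bench. Origin: centre of its underside
- glass_beaker: bystander: clear beaker, 72 mm in diameter, 90 mm high. Origin: centre of its base
There are look-alikes about, which are no part of the job. There is more than one size of the cup; the job needs the largest.

How it is judged:
On the way, in this order (a step that is already met when the one before it is completed fails the run):
1. the cup stands upright in the nest of the drawer, let go (horizontal distance between cup and nest below 0.005 m and z of cup in the frame of nest below 0.003 m and angle between cup's own z axis and vertical below 0.1 rad and contact force between the fingers and cup below 0.1 N), for 0.2 s.
2. the drawer is fully shut with the cup in its nest (value of joint drawer below 0.003 m and horizontal distance between cup and nest below 0.005 m and angle between cup's own z axis and vertical below 0.1 rad), for 0.2 s.
3. the stylus, held in the gripper, keeps the button fully in for two seconds (value of joint button above 0.004 m and contact force between stylus and button above 1.5 N and contact force between the fingers and stylus above 1 N), for 2 s.
At the end, for the whole second after the job is handed in: Ends holding: the stylus is gripped, its underside over 35 mm up, its pin pressing the button (over 1.5 N) at least 4 of its 5 mm in; the drawer is shut to within 3 mm; the cup stands upright (0.1 rad) in the nest, within 5 mm of its centre and 3 mm of its floor (all of step 2 and all of step 3 and height (world z) of stylus above 0.035 m and z of cup in the frame of nest below 0.003 m); the arm keeps its last pose, push and grip.
It fails at once if the button is pressed while the drawer is still open (value of joint button above 0.002 m and value of joint drawer above 0.006 m).
It fails at once if the cup is tipped over (angle between cup's own z axis and vertical above 0.6 rad).
It fails at once if the square jar, the timer, the pen or the beaker is shoved away from its place (distance of any of square_jar, bench_timer, pen, glass_beaker from where it was at the start of the episode above 0.03 m).
It also fails if it takes over 72 s, if anything falls off the work surface, if the arm or the gripper's body presses on something with over 40 N, if the wrist force passes 120 N, or if a joint passes its speed limit or range.

## Working session

There is one attempt and no reset: what is moved stays moved. The work goes in short steps, Python scripts to look and compute and a shell command to move; the robot and the scene stay as the last step left them, time stands still between calls to the robot, and variables do not carry over. Pictures are saved under pics/ and viewed, at most 10 in all, crops included, and the job is handed in when it is done.

```bash
mkdir -p pics; cat > h.py <<'E'
import numpy as np, cv2
from station import bot
from scipy.spatial.transform import Rotation as R
def K(m):
    f=210/np.tan(np.radians(m["fov_y"])/2); return np.array([[f,0,m["cx"]],[0,f,m["cy"]],[0,0,1.]])
def ext(name,s=None):
    m=bot.camera_model(name)
    if name!="wrist": return m,R.from_rotvec(m["rvec"]).as_matrix(),np.array(m["tvec"])
    T=np.eye(4); q=s["ee_rot"]; T[:3,:3]=R.from_quat([q[1],q[2],q[3],q[0]]).as_matrix(); T[:3,3]=s["tool_pos"]
    M=np.linalg.inv(T@np.array(m["mount"])); return m,M[:3,:3],M[:3,3]
def ray(name,uv,s=None):
    m,Rm,t=ext(name,s)
    p=cv2.undistortPoints(np.array([[uv]],float),K(m),np.array([m["k1"],0,0,0.]))[0,0]
    d=Rm.T@np.array([p[0],p[1],1]); return -Rm.T@t,d/np.linalg.norm(d)
def atz(name,uv,z,s=None):
    o,d=ray(name,uv,s); return o+d*(z-o[2])/d[2]
def tri(*rs):
    A=sum(np.eye(3)-np.outer(d,d) for o,d in rs); b=sum((np.eye(3)-np.outer(d,d))@o for o,d in rs)
    return np.linalg.solve(A,b)
def proj(name,P,s=None):
    m,Rm,t=ext(name,s)
    return cv2.projectPoints(np.array(P,float).reshape(-1,1,3),cv2.Rodrigues(Rm)[0],t,K(m),np.array([m["k1"],0,0,0.]))[0][:,0]
def pic(name,fn,crop=None,sc=1):
    s=bot.read_state(); im=bot.read_camera(name)[:,:,::-1]; cv2.imwrite(f"pics/raw_{fn}.png",im)
    if crop: im=im[crop[1]:crop[3],crop[0]:crop[2]]
    cv2.imwrite(f"pics/{fn}.png",cv2.resize(im,None,fx=sc,fy=sc,interpolation=cv2.INTER_CUBIC)); return s
E
python3 - <<'E'
from h import *
for n in("top","side","wrist"):
    pic(n,n+"0"); print(n,bot.camera_model(n))
s=bot.read_state();print(s)
E
```

```text
top {'fov_y': 43.973320559263485, 'cx': 279.06336805411803, 'cy': 211.1003780071391, 'k1': 0.01495396438046201, 'rvec': array([ 2.12757785, -2.14143831,  0.19685901]), 'tvec': array([-0.05158514,  0.52993125,  1.38095305])}
side {'fov_y': 42.67358446277832, 'cx': 280.8000930649775, 'cy': 206.88373476567952, 'k1': -0.1243447958620652, 'rvec': array([ 0.19665156, -2.72103498,  1.46872107]), 'tvec': array([0.50412024, 0.13705799, 1.12625298])}
wrist {'fov_y': 71.7767267073745, 'cx': 278.20863734448903, 'cy': 206.26280423988277, 'k1': -0.04283081018033727, 'mount': array([[-6.28975204e-04, -9.69700913e-01, -2.44294381e-01,
         6.65158828e-02],
       [ 9.99999785e-01, -6.55539624e-04,  2.74353557e-05,
        -7.96192189e-05],
       [-1.86748736e-04, -2.44294311e-01,  9.69701116e-01,
        -1.62112736e-01],
       [ 0.00000000e+00,  0.00000000e+00,  0.00000000e+00,
         1.00000000e+00]])}
{'time': 0.15, 'joint_positions': array([ 1.03777021,  0.41174002, -0.01273391,  1.59683647,  0.00561478,
        1.13429078, -0.08218543]), 'joint_vel': array([ 0.00048652, -0.00087516,  0.00038029, -0.00474086,  0.00015863,
        0.00012219, -0.00103521]), 'joint_efforts': array([ 1.49822394e-03, -5.88330317e+01,  6.42443039e-01, -2.91289794e+01,
       -5.37103345e-02,  1.57861499e-02,  5.89254205e-05]), 'tool_pos': array([ 0.27997326, -0.55835603,  0.22199355]), 'ee_rot': array([-5.90655333e-04,  9.73105825e-01,  2.30357700e-01, -1.86597196e-04]), 'force': array([-0.70063958, -0.27287615,  0.2026716 ]), 'moment': array([ 0.02740674, -0.00512613,  0.02951735]), 'gripper_force': 0.0, 'opening': 0.08749314290993895}
```

View pics/top0.png

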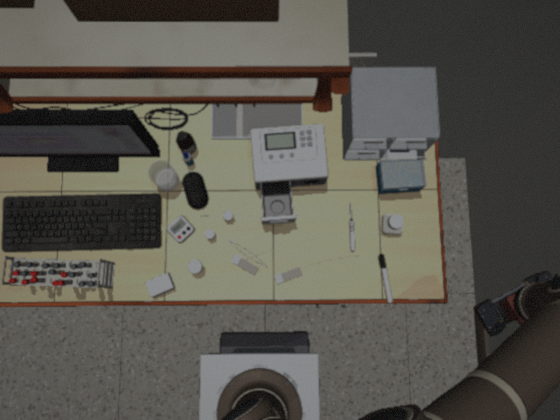

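View pics/side0.png

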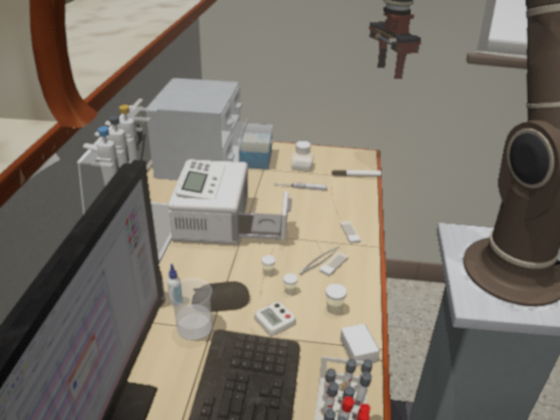

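The top view shows three lidded cups, at (228,216), (210,235) and (196,267). In the side view they are at (268,265), (290,283) and (336,297). The last one looks largest. The square jar is at (393,223), the stylus at (352,230), the open drawer at (278,205) and the meter at (290,155). I'll confirm with one enlarged crop.

```bash
python3 - <<'E'
from h import *
t=cv2.imread("pics/raw_top0.png"); s=cv2.imread("pics/raw_side0.png")
r=lambda im,x0,y0,x1,y1,k:cv2.resize(im[y0:y1,x0:x1],None,fx=k,fy=k,interpolation=cv2.INTER_CUBIC)
a=r(t,180,200,255,285,4); b=r(s,250,240,370,325,4); c=r(t,330,190,400,260,4);d=r(t,245,145,335,215,3.7); 
o=np.zeros((600,790,3),np.uint8); 
o[:340,:300]=a[:,:300]; o[:340,305:785]=b; o[340:600,:280]=c[:260]; h,w=d.shape[:2]; o[340:340+min(h,260),300:300+w]=d[:260]
cv2.imwrite("pics/crop1.png",o)
for uv in[(228,216),(210,235),(196,267),(352,230),(278,207),(393,223)]: print(uv,atz("top",uv,0.03))
for n,us in(("cup",((196,267),(336,292))),("c2",((210,235),(290,280))),("c3",((228,216),(268,261)))): print(n,tri(ray("top",us[0]),ray("side",us[1])))
E
```

```text
(228, 216) [0.51953389 0.08633101 0.03      ]
(210, 235) [0.46683918 0.13526146 0.03      ]
(196, 267) [0.37940576 0.17186895 0.03      ]
(352, 230) [ 0.47835461 -0.25626191  0.03      ]
(278, 207) [ 0.54410093 -0.05232162  0.03      ]
(393, 223) [ 0.49724647 -0.37048721  0.03      ]
cup [0.38078766 0.16989569 0.04220855]
c2 [0.47011683 0.13528986 0.02963845]
c3 [0.52174244 0.08626609 0.03133298]
```

View pics/crop1.png

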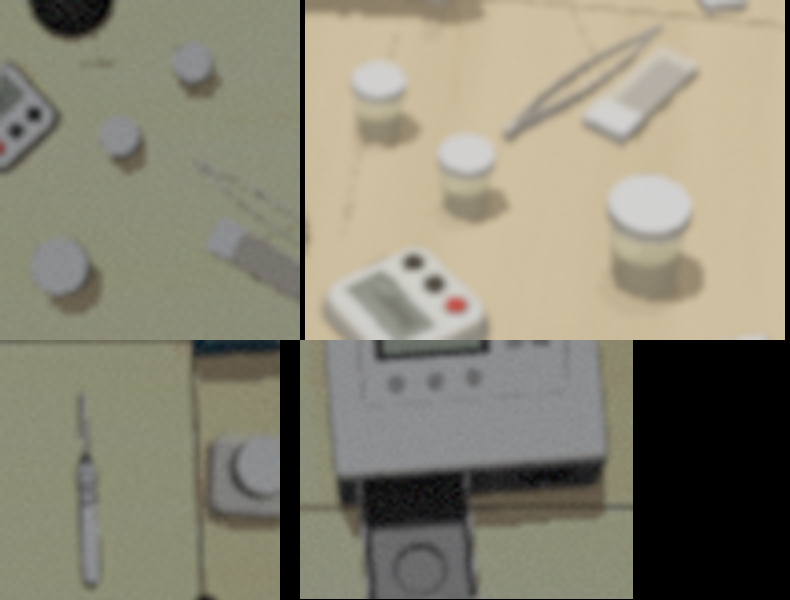

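The largest cup is at (196,267): in the crop its lid is about 58 px wide against about 40 px for the other two. The object at (352,230) has a thin pin and could be the stylus or a knife, so I'll look at it with the wrist camera.

```bash
echo '[[0.088, 0.037, -0.029, 0, 0, 0, 0], [0.088, 0.037, -0.029, 0, 0, 0, 0], [0.088, 0.037, -0.029, 0, 0, 0, 0], [0.088, 0.037, -0.029, 0, 0, 0, 0], [0.088, 0.037, -0.029, 0, 0, 0, 0], [0.088, 0.037, -0.029, 0, 0, 0, 0], [0.088, 0.037, -0.029, 0, 0, 0, 0], [0.088, 0.037, -0.029, 0, 0, 0, 0]]' > path.dat && python3 -m handwheel path.dat
echo '[[0.088, 0, 0, 0, 0, 0, 0.116], [0.088, 0, 0, 0, 0, 0, 0.116], [0.088, 0, 0, 0, 0, 0, 0.116], [0.088, 0, 0, 0, 0, 0, 0.116], [0.088, 0, 0, 0, 0, 0, 0]]' > path.dat && python3 -m handwheel path.dat
python3 - <<'E'
from h import *
s=pic("wrist","w1",None,1.4); print(s["tool_pos"],s["ee_rot"],s["time"])
import pickle; pickle.dump(s,open("w1.pkl","wb"))
E
```

```text
time: 0.95
tool_pos: [0.4411, -0.2169, 0.2227]
ee_rot: [0.0, 0.973, 0.23, 0.0]
force: [1.2, -0.1, -0.2]
opening: 0.0879
gripper_force: 0.0
time: 1.45
tool_pos: [0.4406, -0.2185, 0.2225]
ee_rot: [-0.0, 1.0, -0.0, -0.0]
force: [0.0, 0.1, -0.2]
opening: 0.0879
gripper_force: 0.0
[ 0.44057511 -0.21854343  0.22246506] [-1.94833396e-05  9.99999909e-01 -3.56829730e-04 -2.34851184e-04] 1.45
```

View pics/w1.png

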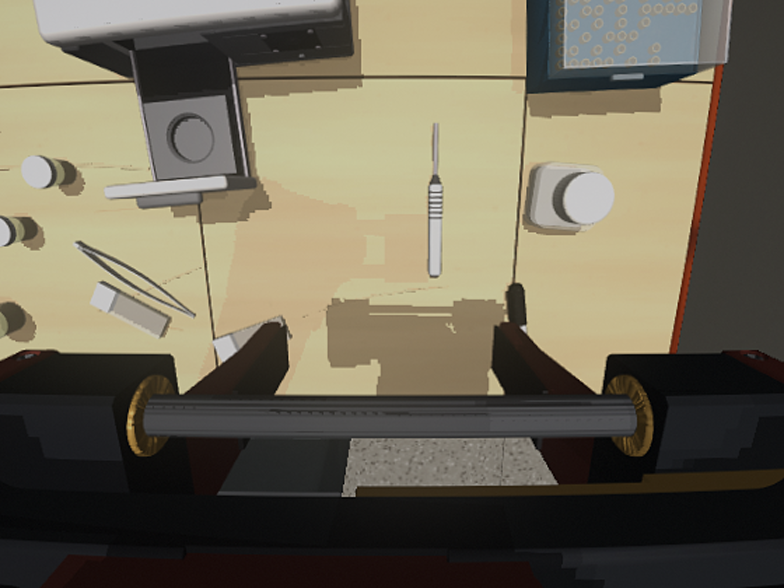

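The stylus is clear at view (435,123)–(434,277), with its banded grip and 4 mm pin. The nest is at (191,138), the hole insert at (290,42) and the jar at (575,195). Next I'll take a second wrist view over the drawer and cup.

```bash
echo '[[0.088, -0.006, -0.045, -0.003, 0, 0, 0], [0.088, -0.006, -0.045, -0.003, 0, 0, 0], [0.088, -0.006, -0.045, -0.003, 0, 0, 0], [0.088, -0.006, -0.045, -0.003, 0, 0, 0], [0.088, -0.006, -0.045, -0.003, 0, 0, 0], [0.088, -0.006, -0.045, -0.003, 0, 0, 0], [0.088, 0, 0, 0, 0, 0, 0]]' > path.dat && python3 -m handwheel path.dat
python3 - <<'E'
from h import *
import pickle
s=pic("wrist","w2",None,1.4); print(s["tool_pos"],s["ee_rot"],s["time"])
pickle.dump(s,open("w2.pkl","wb"))
w1=pickle.load(open("w1.pkl","rb"))
g=lambda u,v,z:atz("wrist",(u/1.4,v/1.4),z,w1)
print("tip",g(435.5,123,.006),"rear",g(434,277,.006),"front grip",g(435,180,.006)); print("nest rim",g(190.5,138,.029)); print("cup",atz("top",(195.5,266.8),.048))
E
```

```text
time: 2.2
tool_pos: [0.4039, 0.0568, 0.2414]
ee_rot: [-0.001, 1.0, 0.006, 0.001]
force: [0.1, 0.1, -0.1]
opening: 0.088
gripper_force: 0.0
[0.40386691 0.05677947 0.24141401] [-7.25695394e-04  9.99980534e-01  6.14963170e-03  7.66191077e-04] 2.2
tip [ 0.56153977 -0.25894343  0.006     ] rear [ 0.42311879 -0.26087001  0.006     ] front grip [ 0.5128493  -0.25961149  0.006     ]
nest rim [ 0.5479251  -0.05180811  0.029     ]
cup [0.3787164  0.17053055 0.048     ]
```

View pics/w2.png

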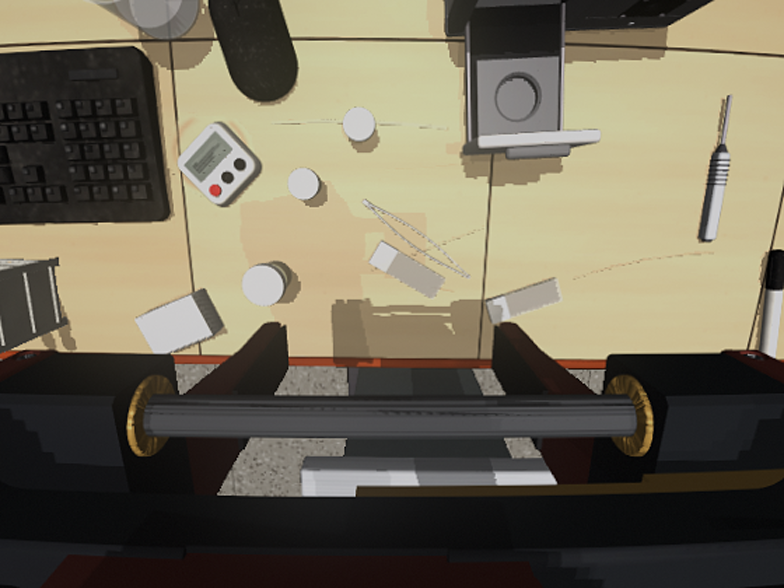

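Nest rim centre is at (518,98), the largest cup's lid at (264,285) and the panel's top edge runs about (478,136)–(600,130). I'll triangulate these now.

```bash
python3 - <<'E'
from h import *
import pickle
w1,w2=[pickle.load(open(f,"rb")) for f in("w1.pkl","w2.pkl")]
r=lambda s,u,v:ray("wrist",(u/1.4,v/1.4),s)
a=lambda s,u,v,z:atz("wrist",(u/1.4,v/1.4),z,s)
print("nest",tri(r(w1,190.5,138),r(w2,518,98)),a(w1,190.5,138,.029),a(w2,518,98,.029))
print("cup lid",a(w2,264,285,.048),tri(r(w2,264,285),ray("top",(195.5,266.8)),ray("side",(336,292))))
print("panel L",tri(r(w1,106,190),r(w2,478,140)),"R",tri(r(w1,256,182),r(w2,600,133)))
print("blockedges w1",a(w1,135,90,.029),a(w1,152,183,.029),a(w1,231,80,.029),a(w1,245,178,.029))
print("stylus w2",a(w2,729,96,.006),a(w2,708,240,.006)," tri tip",tri(r(w1,435.5,123),r(w2,729,96)),tri(r(w1,434,277),r(w2,708,240)))
for n,s in(("w1",w1),("w2",w2)):
    im=cv2.imread(f"pics/raw_{n}.png"); g=cv2.cvtColor(im,cv2.COLOR_BGR2GRAY)
    # panel top: bright strip; fit line
    x0,y0,x1,y1=((85,115,180,150) if n=="w1" else (340,85,430,112))
    m=(g[y0:y1,x0:x1]>0.7*g[y0:y1,x0:x1].max())&(im[y0:y1,x0:x1].max(2)-im[y0:y1,x0:x1].min(2)<15)
    k,l,st,c=cv2.connectedComponentsWithStats(m.astype(np.uint8)); i=1+np.argmax(st[1:,4])
    y,x=np.where(l==i); 
    rc=cv2.minAreaRect(np.stack([x+x0,y+y0],1).astype(np.float32)); b=cv2.boxPoints(rc); print(n,st[i],rc)
    P=np.array([atz("wrist",p,.085,s) for p in b]); print(P.round(4))
E
```

```text
nest [ 0.54749168 -0.05180991  0.02881447] [ 0.5479251  -0.05180811  0.029     ] [ 0.54699199 -0.05178667  0.029     ]
cup lid [0.38325196 0.17042255 0.048     ] [0.38140194 0.17144349 0.043428  ]
panel L [ 0.50618988 -0.00833596  0.08163777] R [ 0.51368998 -0.1133513   0.05739569]
blockedges w1 [ 0.58666102 -0.00883736  0.029     ] [ 0.51165258 -0.01391448  0.029     ] [ 0.59244036 -0.08989513  0.029     ] [ 0.51482117 -0.09550277  0.029     ]
stylus w2 [ 0.56058802 -0.25908923  0.006     ] [ 0.42501392 -0.26304897  0.006     ]  tri tip [ 0.56104304 -0.25898051  0.00612619] [ 0.42469423 -0.26032466  0.00969054]
w1 [  0  11  77  15 672] ((122.88526916503906, 132.73773193359375), (8.872502326965332, 76.77430725097656), 84.80557250976562)
[[ 0.5103 -0.0203  0.085 ]
 [ 0.516  -0.1005  0.085 ]
 [ 0.5073 -0.1006  0.085 ]
 [ 0.5014 -0.0198  0.085 ]]
w2 [  2   0  87  20 763] ((384.7720031738281, 94.2825927734375), (16.786304473876953, 86.46835327148438), 86.90594482421875)
[[ 0.5171 -0.0067  0.085 ]
 [ 0.5239 -0.0969  0.085 ]
 [ 0.5073 -0.0999  0.085 ]
 [ 0.5005 -0.0086  0.085 ]]
```

```bash
echo '[[0.06, -0.005, -0.0285, 0.03, 0, 0, 0], [0.06, -0.005, -0.0285, 0.03, 0, 0, 0], [0.06, -0.005, -0.0285, 0.03, 0, 0, 0], [0.06, -0.005, -0.0285, 0.03, 0, 0, 0], [0.06, 0, 0, 0, 0, 0, 0], [0.06, 0, 0, 0, 0, 0, 0]]' > path.dat && python3 -m handwheel path.dat
python3 - <<'E'
from h import *
s=pic("wrist","w3",None,1.4); print(s["tool_pos"],s["ee_rot"])
print(proj("wrist",[[.382,.1707,.048],[.382,.1707,.011]],s)*1.4)
# lid centre by brightness
im=cv2.imread("pics/raw_w3.png"); uv=proj("wrist",[[.382,.1707,.048]],s)[0].astype(int)
m=((im.min(2)>150)&(im.max(2).astype(int)-im.min(2)<20)).astype(np.uint8)
k,l,st,c=cv2.connectedComponentsWithStats(m); i=l[uv[1],uv[0]]; print(st[i],c[i],atz("wrist",c[i],.048,s))
E
```

```text
time: 2.85
tool_pos: [0.3843, 0.1644, 0.1201]
ee_rot: [0.0, 1.0, 0.001, -0.001]
force: [0.4, -1.7, -0.3]
opening: 0.0602
gripper_force: 0.0
[0.3843088  0.16436855 0.12009949] [ 4.69815064e-04  9.99998409e-01  1.37992278e-03 -1.02799810e-03]
[[379.07984245 304.31801513]
 [380.35193079 289.09434086]]
[ 246  194   46   35 1237] [268.79870655 212.01455133] [0.3866641  0.17233009 0.048     ]
```

View pics/w3.png

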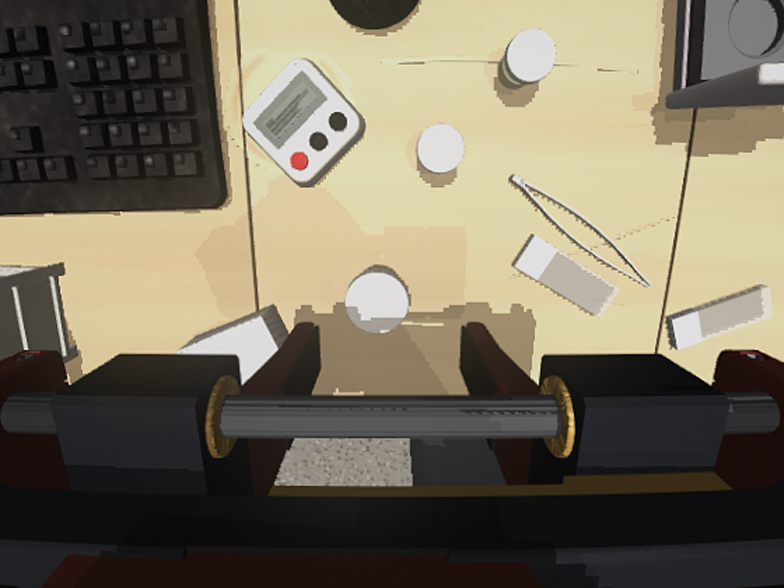

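Lid centre is at (377,300), with its lower edge shaded. The white box's right corner is at (275,307)–(290,325), near the left finger, so I'll check the clearance.

```bash
python3 - <<'E'
from h import *
s=bot.read_state(); a=lambda u,v,z:atz("wrist",(u/1.4,v/1.4),z,s)
print(a(377,300,.048),a(275,307,.025),a(290,325,.025),a(275,307,.0),a(290,325,.0))
E
```

```text
[0.38533548 0.17164404 0.048     ] [0.37399417 0.24017216 0.025     ] [0.36139328 0.23092437 0.025     ] [0.36647762 0.24751951 0.        ] [0.35265522 0.23737525 0.        ]
```

```bash
echo '[[0.06, 0, -0.0075, 0.02, 0, 0, 0], [0.06, 0, 0, 0.03, 0, 0, 0], [0.06, 0, 0, 0.03, 0, 0, 0], [0.06, 0, 0, 0.02, 0, 0, 0], [0.06, 0, 0, 0.009, 0, 0, 0], [0.06, 0, 0, 0, 0, 0, 0], [0.06, 0, 0, 0, 0, 0, 0]]' > path.dat && python3 -m handwheel path.dat 15
```

```text
time: 3.6
tool_pos: [0.3855, 0.1725, 0.0127]
ee_rot: [-0.0, 1.0, 0.0, 0.001]
force: [-1.2, 0.8, 0.6]
opening: 0.0601
gripper_force: 0.0
```

```bash
echo '[[0.02, 0, 0, 0, 0, 0, 0], [0.02, 0, 0, 0, 0, 0, 0], [0.02, 0, 0, 0, 0, 0, 0], [0.02, 0, 0, 0, 0, 0, 0], [0.02, 0, 0, 0, 0, 0, 0], [0.02, 0, 0, 0, 0, 0, 0]]' > path.dat && python3 -m handwheel path.dat 15
```

```text
time: 4.2
tool_pos: [0.3848, 0.1728, 0.012]
ee_rot: [0.0, 1.0, 0.0, 0.0]
force: [-0.0, -1.8, 7.6]
opening: 0.0341
gripper_force: 15.0
```

```bash
echo '[[0.02, 0, 0, -0.03, 0, 0, 0], [0.02, 0, 0, -0.045, 0, 0, 0], [0.02, 0, 0, -0.045, 0, 0, 0], [0.02, 0, 0, 0, 0, 0, 0]]' > path.dat && python3 -m handwheel path.dat; echo '[[0.02, 0.0271, 0.0374, 0, 0, 0, 0], [0.02, 0.0271, 0.0374, 0, 0, 0, 0], [0.02, 0.0271, 0.0374, 0, 0, 0, 0], [0.02, 0.0271, 0.0374, 0, 0, 0, 0], [0.02, 0.0271, 0.0374, 0, 0, 0, 0], [0.02, 0.0271, 0.0374, 0, 0, 0, 0], [0.02, 0, 0, 0, 0, 0, 0], [0.02, 0, 0, 0, 0, 0, 0]]' > path.dat && python3 -m handwheel path.dat
python3 - <<'E'
from h import *
s=pic("wrist","w4",None,1.4); p=s["tool_pos"];print(p,s["ee_rot"])
print(proj("wrist",[p+[0,0,.037],p+[0.0195,0,.037],p-[.0195,0,-.037],p+[0,0.0195,.037]],s)*1.4, proj("wrist",[[.5475,-.0518,.029]],s)*1.4)
E
```

```text
time: 4.6
tool_pos: [0.387, 0.1745, 0.1363]
ee_rot: [-0.001, 1.0, 0.0, 0.004]
force: [1.3, -0.0, -0.5]
opening: 0.0338
gripper_force: 15.0
time: 5.4
tool_pos: [0.5466, -0.0522, 0.1302]
ee_rot: [-0.0, 1.0, -0.001, -0.001]
force: [-0.3, 0.5, -0.4]
opening: 0.0337
gripper_force: 15.0
[ 0.54664295 -0.05219312  0.1302397 ] [-2.18221207e-04  9.99999145e-01 -6.81745631e-04 -1.09415690e-03]
[[389.96864926 388.84131134]
 [389.86805448 334.87078174]
 [390.06129275 438.76180174]
 [332.58113334 388.85374049]] [[389.18803867 287.40616766]]
```

View pics/w4.png

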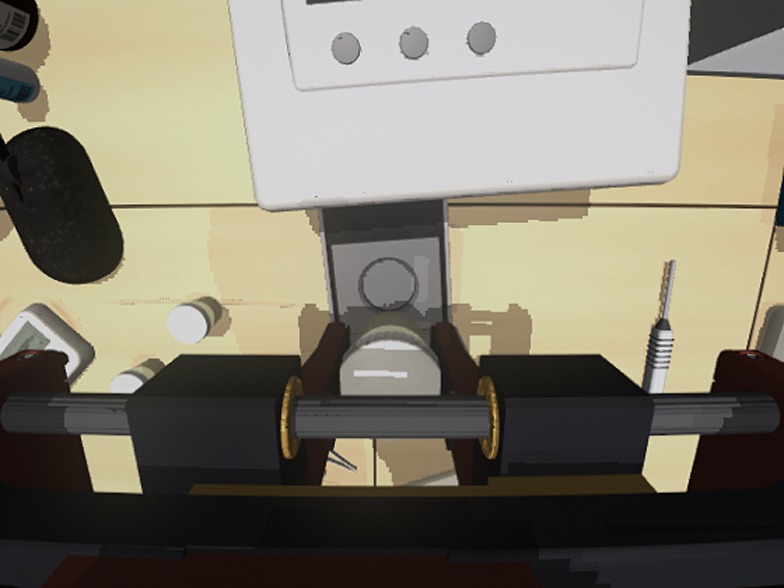

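The lid's front edge is at about y=339, which puts the cup roughly 1 mm back from the tool centre. The nest rim centre is at (388,284), about 2 mm beyond my estimate. I'll lower in stages.

```bash
echo '[[0.02, 0.003, -0.001, 0.02, 0, 0, 0], [0.02, 0, 0, 0.03, 0, 0, 0], [0.02, 0, 0, 0.025, 0, 0, 0], [0.02, 0, 0, 0, 0, 0, 0], [0.02, 0, 0, 0, 0, 0, 0]]' > path.dat && python3 -m handwheel path.dat
```

```text
time: 5.95
tool_pos: [0.5497, -0.049, 0.0569]
ee_rot: [-0.0, 1.0, 0.001, -0.001]
force: [0.7, 0.6, -0.6]
opening: 0.034
gripper_force: 15.0
```

```bash
echo '[[0.02, 0, 0, 0.005, 0, 0, 0], [0.02, 0, 0, 0.005, 0, 0, 0], [0.02, 0, 0, 0.005, 0, 0, 0], [0.02, 0, 0, 0.005, 0, 0, 0], [0.02, 0, 0, 0, 0, 0, 0], [0.02, 0, 0, 0, 0, 0, 0]]' > path.dat && python3 -m handwheel path.dat
```

```text
time: 6.55
tool_pos: [0.5502, -0.0505, 0.0365]
ee_rot: [-0.0, 1.0, 0.0, -0.0]
force: [-0.3, 0.6, 0.0]
opening: 0.034
gripper_force: 15.0
```

```bash
echo '[[0.02, 0, 0, 0.002, 0, 0, 0], [0.02, 0, 0, 0.002, 0, 0, 0], [0.02, 0, 0, 0, 0, 0, 0], [0.02, 0, 0, 0, 0, 0, 0]]' > path.dat && python3 -m handwheel path.dat
```

```text
time: 6.95
tool_pos: [0.5506, -0.0506, 0.033]
ee_rot: [0.0, 1.0, 0.0, 0.0]
force: [-0.6, 0.1, 3.5]
opening: 0.034
gripper_force: 15.0
```

Contact with the nest floor is felt at z=0.033. I'll release, raise, and look.

```bash
echo '[[0.056, 0, 0, 0, 0, 0, 0], [0.056, 0, 0, 0, 0, 0, 0], [0.056, 0, 0, 0, 0, 0, 0], [0.056, 0, 0, 0, 0, 0, 0], [0.056, 0, 0, 0, 0, 0, 0]]' > path.dat && python3 -m handwheel path.dat && echo '[[0.056, 0, 0, -0.02, 0, 0, 0], [0.056, 0, 0, -0.03, 0, 0, 0], [0.056, 0, 0, -0.04, 0, 0, 0], [0.056, -0.03, 0, -0.03, 0, 0, 0], [0.0, -0.04, 0.003, 0, 0, 0, 0], [0.0, -0.04, 0.004, 0, 0, 0, 0], [0, 0, 0, 0, 0, 0, 0], [0, 0, 0, 0, 0, 0, 0]]' > path.dat && python3 -m handwheel path.dat
python3 - <<'E'
from h import *
s=pic("wrist","w5",None,1.4); print(s["tool_pos"],s["ee_rot"])
print(proj("wrist",[[.5495,-.0507,.069],[.5495,-.0507,.021]],s)*1.4)
E
```

```text
time: 7.45
tool_pos: [0.5501, -0.0504, 0.0325]
ee_rot: [-0.0, 1.0, 0.0, -0.0]
force: [1.1, 0.3, -0.3]
opening: 0.056
gripper_force: 0.0
time: 8.25
tool_pos: [0.4403, -0.0579, 0.1532]
ee_rot: [0.0, 1.0, 0.0, 0.001]
force: [1.2, 0.9, 0.5]
opening: 0.0274
gripper_force: 0.0
[ 0.44027924 -0.05789812  0.15317542] [4.02314198e-04 9.99999685e-01 1.38491566e-04 6.69480920e-04]
[[376.8827341  109.79553902]
 [378.93201752 122.80953585]]
```

View pics/w5.png

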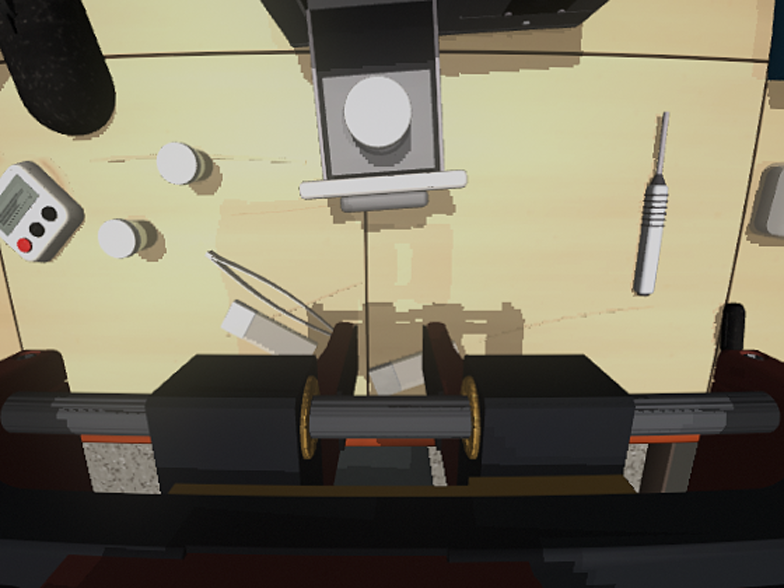

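The cup stands upright in the nest, with its lid at (377,112) against a prediction of (377,110). Next I'll turn to the meter's yaw, lower and push the drawer.

```bash
echo '[[0, 0, 0, 0.03, 0, 0, -0.071], [0, 0, 0, 0.04, 0, 0, 0], [0, 0, 0, 0.023, 0, 0, 0], [0, 0, 0, 0, 0, 0, 0], [0, 0, 0, 0, 0, 0, 0], [0, 0.02, 0, 0, 0, 0, 0], [0, 0.015, 0, 0, 0, 0, 0], [0, 0, 0, 0, 0, 0, 0]]' > path.dat && python3 -m handwheel path.dat; echo '[[0, 0.008, 0, 0, 0, 0, 0], [0, 0.008, 0, 0, 0, 0, 0], [0, 0.008, 0, 0, 0, 0, 0], [0, 0.008, 0, 0, 0, 0, 0], [0, 0.008, 0, 0, 0, 0, 0], [0, 0.008, 0, 0, 0, 0, 0], [0, 0.008, 0, 0, 0, 0, 0], [0, 0.004, 0, 0, 0, 0, 0]]' > path.dat && python3 -m handwheel path.dat
```

```text
time: 9.1
tool_pos: [0.4785, -0.0546, 0.0614]
ee_rot: [-0.0, 0.999, 0.036, 0.002]
force: [0.6, -0.5, 1.1]
opening: 0.0005
gripper_force: 0.0
time: 9.9
tool_pos: [0.5359, -0.0506, 0.0595]
ee_rot: [-0.0, 0.999, 0.036, 0.0]
force: [-0.8, -0.1, 0.4]
opening: 0.0004
gripper_force: 0.7
```

```bash
echo '[[0, 0.008, 0, 0, 0, 0, 0], [0, 0.008, 0, 0, 0, 0, 0], [0, 0.008, 0, 0, 0, 0, 0], [0, 0.006, 0, 0, 0, 0, 0], [0, 0.004, 0, 0, 0, 0, 0], [0, 0.004, 0, 0, 0, 0, 0], [0, 0, 0, 0, 0, 0, 0]]' > path.dat && python3 -m handwheel path.dat
```

```text
time: 10.6
tool_pos: [0.5736, -0.0478, 0.0597]
ee_rot: [-0.0, 0.999, 0.036, 0.0]
force: [-0.3, 0.0, 0.1]
opening: 0.0004
gripper_force: 0.0
```

```bash
python3 - <<'E'
from h import *
bot.read_camera("side"); s=pic("side","s2",(140,150,320,285),4.4); print(s["tool_pos"],s["force"])
E
```

```text
[ 0.57348465 -0.04788438  0.05980945] [0.14838109 0.03949774 0.77727552]
```

View pics/s2.png

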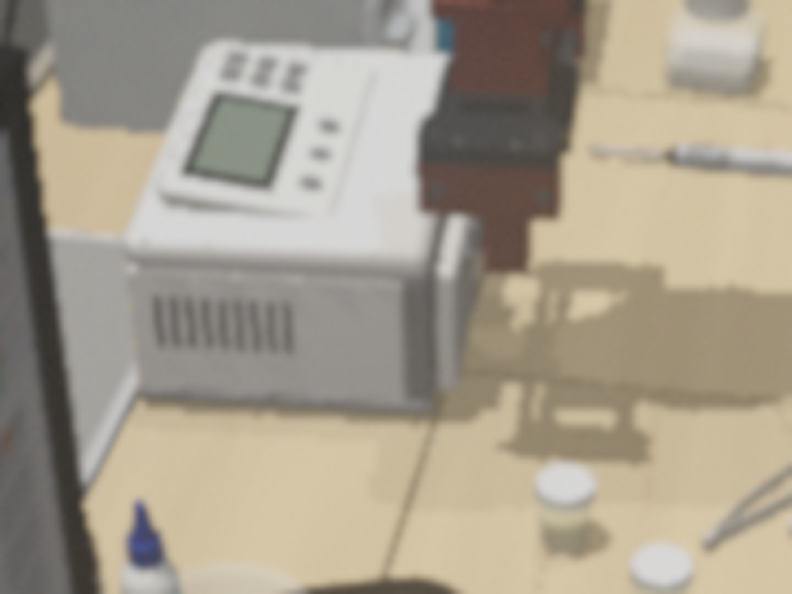

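The drawer is nearly shut, with its panel at (455,300) almost against the fascia at (440,300). I'll push gently until the force rises.

```bash
echo '[[0, 0.004, 0, 0, 0, 0, 0], [0, 0.004, 0, 0, 0, 0, 0], [0, 0, 0, 0, 0, 0, 0]]' > path.dat && python3 -m handwheel path.dat; echo '[[0, 0.003, 0, 0, 0, 0, 0], [0, 0.003, 0, 0, 0, 0, 0], [0, 0, 0, 0, 0, 0, 0]]' > path.dat && python3 -m handwheel path.dat
```

```text
time: 11.0
tool_pos: [0.575, -0.048, 0.059]
ee_rot: [0.001, 0.999, 0.036, -0.006]
force: [-20.3, -1.5, 14.2]
opening: 0.0009
gripper_force: 9.8
time: 11.3
tool_pos: [0.575, -0.0481, 0.0581]
ee_rot: [0.001, 0.999, 0.036, -0.012]
force: [-37.4, -0.9, 27.0]
opening: 0.0008
gripper_force: 18.6
```

The drawer met a hard stop at x=0.575, so it is shut. I'll back off and tilt the wrist to see the hole.

```bash
echo '[[0, -0.03, 0, 0, 0, 0, 0], [0.03, -0.035, 0.02, -0.02, 0, 0, 0], [0.05, -0.035, 0.02, -0.02, 0, 0, 0], [0.08, -0.035, 0.013, -0.025, 0, 0, 0], [0.088, 0, 0, 0, 0, 0, 0]]' > path.dat && python3 -m handwheel path.dat && echo '[[0.088, 0, 0, 0, 0, 0.15, 0], [0.088, 0, 0, 0, 0, 0.15, 0], [0.088, 0, 0, 0, 0, 0.15, 0], [0.088, 0, 0, 0, 0, 0.15, 0], [0.088, 0, 0, 0, 0, 0.15, 0], [0.088, 0, 0, 0, 0, 0.15, 0], [0.088, 0, 0, 0, 0, 0, 0], [0.088, 0, 0, 0, 0, 0, 0]]' > path.dat && python3 -m handwheel path.dat
python3 - <<'E'
from h import *
import pickle
s=pic("wrist","a1"); pickle.dump(s,open("a1.pkl","wb")); print(s["tool_pos"],s["ee_rot"])
w4=dict(tool_pos=np.array([.54664,-.05219,.13024]),ee_rot=[-2.182e-4,.999999145,-6.817e-4,-1.094e-3])
print("fascia top",[atz("wrist",(u/1.4,v/1.4),.100,w4) for u,v in((272,210),(672,183))])
w1=pickle.load(open("w1.pkl","rb")); print("insert",atz("wrist",(290/1.4,42/1.4),.055,w1))
# stylus blob in w1
im=cv2.imread("pics/raw_w1.png"); g=im[80:205,295:325].astype(int)
m=((g.max(2)-g.min(2)<28)).astype(np.uint8); k,l,st,c=cv2.connectedComponentsWithStats(m); i=1+np.argmax(st[1:,4]); print(st[i])
for y in range(4,125,10):
    x=np.where(l[y]==i)[0]
    if len(x): print(y+80,x.min()+295,x.max()+295,atz("wrist",((x.min()+x.max())/2+295,y+80),.012 if y>60 else .006,w1)[:2].round(4))
E
```

```text
time: 11.8
tool_pos: [0.4537, -0.1126, 0.1272]
ee_rot: [0.002, 0.999, 0.034, 0.001]
force: [0.8, 0.3, 0.1]
opening: 0.0291
gripper_force: 0.0
time: 12.6
tool_pos: [0.4556, -0.0984, 0.1342]
ee_rot: [-0.04, 0.962, 0.041, 0.267]
force: [0.9, -0.4, -0.4]
opening: 0.0871
gripper_force: 0.0
[ 0.45558564 -0.09842045  0.13422607] [-0.04046432  0.96202349  0.04112893  0.26679928]
fascia top [array([0.60272817, 0.00270134, 0.1       ]), array([ 0.61554143, -0.1845708 ,  0.1       ])]
insert [ 0.61172878 -0.14537279  0.055     ]
[ 11   8  10 110 783]
94 310 312 [ 0.5544 -0.2591]
104 309 312 [ 0.5426 -0.2588]
114 309 312 [ 0.5306 -0.259 ]
124 310 311 [ 0.5185 -0.2593]
134 306 315 [ 0.5062 -0.2596]
144 306 315 [ 0.4939 -0.2592]
154 306 315 [ 0.4815 -0.2596]
164 306 315 [ 0.4688 -0.2599]
174 306 314 [ 0.456  -0.2595]
184 306 314 [ 0.4429 -0.2599]
194 306 314 [ 0.4297 -0.2602]
```

```bash
python3 - <<'E'
from h import *
import pickle
s=pickle.load(open("a1.pkl","rb")); A=np.array([.6123,-.1454,.055]); uv=proj("wrist",A,s)[0]; print(uv)
im=cv2.imread("pics/raw_a1.png"); u,v=uv.astype(int); g=cv2.cvtColor(im,cv2.COLOR_BGR2GRAY)
c=g[max(v-40,0):v+40:2,u-50:u+50:2]
for r in c: print("".join("%4d"%x for x in r[::1]))
print(v-40,u-50)
E
```

```text
[344.66669986 109.32425118]
 197 197 196 197 196 185 191 196 193 197 197 197 197 197 197 196 197 197 196 197 197 196 196 197 197 196 196 197 196 196 197 197 180 192 197 196 197 197 196 197 197 197 197 196 197 197 197 197 196 197
 196 198 197 197 197 197 197 197 196 197 197 196 196 196 195 195 195 195 195 195 195 194 195 195 195 195 194 195 194 194 194 194 194 194 194 194 194 194 194 193 193 193 193 193 193 193 194 193 193 194
 186 185 186 185 184 185 183 183 183 183 183 183 182 183 182 182 182 182 181 181 180 180 181 180 181 180 180 180 180 181 180 179 180 180 179 179 179 179 179 178 179 178 179 179 179 179 178 179 178 179
 167 166 166 165 165 165 165 164 163 162 162 162 162 162 162 162 161 161 162 161 160 159 159 158 159 158 150 151 151 151 151 157 158 158 157 157 156 155 155 155 155 156 155 147 147 150 156 156 155 154
 131 135 137 137 137 111 111 111 111 111 127 135 133 134 134 133 131 131 114 112 110 112 113 129 130 130 131 131 130 127 126 120 108 108 108 116 128 128 128 128 128 128 127 129 113 106 107 106 106 128
 111 111 110 110 110 110 109 100 100  99 105 107 106 106 105 105 10
[... 6274 characters left out ...]
14 115 114 115 115 114 115 115 115 115 116 115 115 115 116 113 181 180 179 180 180 179 179
  57  67  79  92 102 107 112 114 114 116 116 116 116 115 116 115 115 115 115 115 114 114 115 115 114 114 115 115 115 114 115 114 115 116 115 115 115 116 115 116 116 115 112 181 179 179 179 180 180 180
 131 126 106 102  82  76  62  59  54  52  50  48  47  48  46  50  55  66  76  87 102 110 115 118 119 120 119 119 119 116 117 116 116 116 116 116 116 116 116 116 117 116 111 181 180 180 180 179 180 180
 121 121 121 122 123 122 123 122 122 122 124 124 125 125 126 128 132 125 104 101  78  70  55  52  45  45  45  46  47  52  51  57  60  72  78  92  98 112 115 118 120 120 117 144 189 183 183 182 182 182
69 294
```

The insert shows as a dark square at about (326–366, 97–119) in a1, centred near (346,108.5) against a prediction of (344.7,109.3). I'll take a lower, squarer view of it and fit the corners by code.

```bash
cat >> h.py <<'E'
def tool(dw,s=None):
    s=s or bot.read_state(); q=s["ee_rot"]; return R.from_quat([q[1],q[2],q[3],q[0]]).inv().apply(dw)
E
python3 - <<'E'
from h import *
s=bot.read_state(); print(tool(np.array([.42,-.146,.09])-s["tool_pos"])/2, s["joint_positions"].round(2)); print(tool([0,0,1.]))
E
```

```text
[-0.02820097  0.02342206  0.00733075] [ 1.15  0.18 -0.9   2.41 -0.71  0.17 -0.52]
[ 0.51665814 -0.05546803 -0.85439315]
```

```bash
echo '[[0.088, -0.028, 0.0234, 0.0073, 0, 0, 0], [0.088, -0.028, 0.0234, 0.0073, 0, 0, 0], [0.088, 0, 0, 0, 0, 0, 0], [0.088, 0, 0, 0, 0, 0, 0]]' > path.dat && python3 -m handwheel path.dat
python3 - <<'E'
from h import *
import pickle
s=pic("wrist","a2"); pickle.dump(s,open("a2.pkl","wb")); print(s["tool_pos"],s["ee_rot"],s["joint_positions"].round(2))
n=np.array([np.cos(.0685),np.sin(.0685),0]); ty=np.array([-n[1],n[0],0])
P0=np.array([.6027,.0027,.1])
def onf(uv,s):
    o,d=ray("wrist",uv,s); X=o+d*((P0-o)@n)/(d@n); return X
A=P0+ty*(-.148); A[2]=.055
for nm,s in(("a1",pickle.load(open("a1.pkl","rb"))),("a2",s)):
    g=cv2.cvtColor(cv2.imread(f"pics/raw_{nm}.png"),cv2.COLOR_BGR2GRAY); uv=proj("wrist",A,s)[0]; u,v=uv.astype(int); print(nm,uv)
    y0,x0=max(v-35,0),u-45; c=g[y0:v+35,x0:u+45]; m=(c<38).astype(np.uint8); m=cv2.morphologyEx(m,cv2.MORPH_CLOSE,np.ones((5,5)))
    k,l,st,ce=cv2.connectedComponentsWithStats(m); i=1+np.argmax(st[1:,4]); print(st[i])
    y,x=np.where(l==i); pts=np.stack([x+x0,y+y0],1).astype(np.float32)
    h=cv2.convexHull(pts); 
    q=cv2.approxPolyDP(h,5,True)[:,0]; print(q.tolist())
    X=np.array([onf(p,s) for p in q]); print(np.c_[(X-P0)@ty,X[:,2]].round(4).tolist())
    XX=np.array([onf(p,s) for p in pts]); a=(XX-P0)@ty; print("bbox centre",(a.min()+a.max())/2,np.ptp(a),(XX[:,2].min()+XX[:,2].max())/2,np.ptp(XX[:,2]))
E
```

```text
time: 13.05
tool_pos: [0.4275, -0.1368, 0.1007]
ee_rot: [-0.043, 0.962, 0.044, 0.265]
force: [0.1, 0.2, 0.6]
opening: 0.0879
gripper_force: 0.0
[ 0.42745597 -0.13677543  0.10073349] [-0.04288357  0.9622437   0.04370372  0.2652132 ] [ 1.27  0.28 -0.89  2.45 -0.98  0.13 -0.08]
a1 [344.233756   108.85244379]
[ 26  23  45  25 906]
[[369.0, 97.0], [362.0, 118.0], [325.0, 119.0], [329.0, 97.0]]
[[-0.1683, 0.0735], [-0.1691, 0.0392], [-0.1304, 0.0372], [-0.1307, 0.0735]]
bbox centre -0.14949970830493334 0.03951514728613098 0.05514783696048131 0.03955700807159168
a2 [310.8818564   59.08084298]
[   0   13   76   57 3553]
[[336.0, 41.0], [338.0, 64.0], [326.0, 81.0], [296.0, 93.0], [265.0, 93.0], [265.0, 41.0]]
[[-0.1688, 0.0754], [-0.174, 0.0486], [-0.1649, 0.0252], [-0.134, 0.0066], [-0.0999, 0.0069], [-0.107, 0.0766]]Traceback (most recent call last):
  File "<stdin>", line 17, in <module>
  File "<stdin>", line 7, in onf
  File "h.py", line 12, in ray
    m,Rm,t=ext(name,s)
           ~~~^^^^^^^^
  File "h.py", line 7, in ext
    m=bot.camera_model(name)
ValueError: time passes only in moves, steps and waits
```

The a1 fit is consistent: a 39.5 × 39.5 mm square centred at z=0.0551. The aperture is therefore at about (0.6129, −0.1465, 0.055) with yaw 0.0685. Now the stylus.

```bash
cat >> h.py <<'E'
def goto(P,yaw):
    s=bot.read_state(); q=s["ee_rot"]; Rc=R.from_quat([q[1],q[2],q[3],q[0]]); c,n=np.cos(yaw),np.sin(yaw)
    Rd=R.from_matrix(np.array([[c,n,0],[n,-c,0],[0,0,-1.]]))
    print("pos",s["tool_pos"].round(4),"t-delta",Rc.inv().apply(np.array(P)-s["tool_pos"]).round(4),"rot",(Rc.inv()*Rd).as_rotvec().round(4),"F",s["force"].round(1),"op",round(s["opening"],4),"t",s["time"])
E
python3 -c "
from h import *
goto([.467,-.2599,.12],.0095)"
```

```text
pos [ 0.4277 -0.1366  0.1011] t-delta [ 0.0356  0.1255 -0.0092] rot [-0.0837 -0.5382  0.0804] F [-0.4 -0.9 -0.2] op 0.0879 t 13.1
```

```bash
echo '[[0.06, 0, 0, -0.02, 0, 0, 0], [0.06, 0, 0, 0, -0.0209, -0.1345, 0.0201], [0.06, 0, 0, 0, -0.0209, -0.1345, 0.0201], [0.06, 0, 0, 0, -0.0209, -0.1345, 0.0201], [0.06, 0, 0, 0, -0.0209, -0.1345, 0.0201], [0.06, 0, 0, 0, 0, 0, 0], [0.06, 0, 0, 0, 0, 0, 0]]' > path.dat && python3 -m handwheel path.dat
python3 -c "
from h import *
goto([.467,-.2599,.12],.0095)"
```

```text
time: 13.8
tool_pos: [0.4204, -0.1236, 0.1138]
ee_rot: [-0.047, 0.988, 0.038, 0.144]
force: [-1.1, -0.4, -0.1]
opening: 0.0598
gripper_force: 0.0
pos [ 0.4204 -0.1236  0.1138] t-delta [ 0.0379  0.1389 -0.0069] rot [-0.0922 -0.289   0.0668] F [-1.1 -0.4 -0.1] op 0.0598 t 13.8
```

```bash
echo '[[0.06, 0, 0.02, 0, -0.023, -0.07, 0.017], [0.06, 0, 0.02, 0, -0.023, -0.07, 0.017], [0.06, 0, 0.02, 0, -0.023, -0.07, 0.017], [0.06, 0, 0.02, 0, -0.023, -0.07, 0.017], [0.06, 0, 0, 0, 0, 0, 0], [0.06, 0, 0, 0, 0, 0, 0]]' > path.dat && python3 -m handwheel path.dat
python3 -c "
from h import *
goto([.467,-.2599,.12],.0095)"
```

```text
time: 14.4
tool_pos: [0.4224, -0.2046, 0.1082]
ee_rot: [-0.002, 1.0, 0.001, 0.003]
force: [-0.4, 0.3, -0.5]
opening: 0.0599
gripper_force: 0.0
pos [ 0.4224 -0.2046  0.1082] t-delta [ 0.0446  0.0553 -0.0118] rot [-0.0046 -0.0069 -0.0078] F [-0.4  0.3 -0.5] op 0.0599 t 14.4
```

```bash
echo '[[0.06, 0.0223, 0.0277, 0, -0.0046, -0.0069, -0.0078], [0.06, 0.0223, 0.0277, 0, 0, 0, 0], [0.06, 0, 0, 0.02, 0, 0, 0], [0.06, 0, 0, 0, 0, 0, 0], [0.06, 0, 0, 0, 0, 0, 0]]' > path.dat && python3 -m handwheel path.dat
python3 - <<'E'
from h import *
goto([.467,-.2599,.003],.0095)
s=pic("wrist","st"); im=cv2.imread("pics/raw_st.png").astype(int)
tip=proj("wrist",[[.561,-.259,.006],[.53,-.2593,.006],[.5,-.2596,.012],[.48,-.2598,.012]],s); print(tip)
g=im.max(2)-im.min(2)
for u,v in tip.astype(int):
    x=np.where(g[v,u-15:u+16]<28)[0]+u-15; print(v,x.tolist())
u=int(tip[0,0]); print([(v,int(g[v,u-3:u+4].min())) for v in range(int(tip[0,1])-12,int(tip[0,1])+12,2)])
E
```

```text
time: 14.9
tool_pos: [0.4667, -0.2594, 0.0888]
ee_rot: [0.0, 1.0, 0.005, -0.001]
force: [0.5, 0.9, 0.2]
opening: 0.0599
gripper_force: 0.0
pos [ 0.4667 -0.2594  0.0888] t-delta [0.0005 0.0005 0.0858] rot [0.0009 0.0019 0.0004] F [0.5 0.9 0.2] op 0.0599 t 14.9
[[278.93225341  97.44009692]
 [278.92705552 137.07176973]
 [278.95840953 174.3687039 ]
 [278.96103577 197.99503722]]
97 [277, 278, 279, 280]
137 [277, 278, 279, 280, 281]
174 [272, 273, 274, 275, 276, 277, 278, 279, 280, 281, 282, 283, 284, 285]
197 [272, 273, 274, 275, 276, 277, 278, 279, 280, 281, 282, 283, 284, 285]
[(85, 49), (87, 50), (89, 50), (91, 49), (93, 49), (95, 47), (97, 6), (99, 6), (101, 6), (103, 4), (105, 7), (107, 7)]
```

```bash
echo '[[0.04, 0, 0, 0.03, 0, 0, 0], [0.04, 0, 0.0005, 0.03, 0, 0, 0], [0.04, 0, 0, 0.018, 0, 0, 0], [0.04, 0, 0, 0.008, 0, 0, 0], [0.04, 0, 0, 0, 0, 0, 0], [0.04, 0, 0, 0, 0, 0, 0]]' > path.dat && python3 -m handwheel path.dat 30
python3 -c "
from h import *
goto([.467,-.2599,.003],.0095)"
```

```text
time: 15.55
tool_pos: [0.4687, -0.2613, 0.0042]
ee_rot: [0.002, 1.0, 0.005, 0.0]
force: [0.2, -0.4, -0.1]
opening: 0.0403
gripper_force: 0.0
pos [ 0.4687 -0.2613  0.0042] t-delta [-0.0017 -0.0014  0.0012] rot [ 0.0037 -0.0003  0.0005] F [ 0.2 -0.4 -0.1] op 0.0403 t 15.55
```

```bash
echo '[[0.04, -0.0015, -0.0013, 0.0015, -0.002, 0, 0], [0.04, 0, 0, 0, 0, 0, 0], [0.005, 0, 0, 0, 0, 0, 0], [0.005, 0, 0, 0, 0, 0, 0], [0.005, 0, 0, 0, 0, 0, 0], [0.005, 0, 0, 0, 0, 0, 0], [0.005, 0, 0, 0, 0, 0, 0], [0.005, 0, 0, 0, 0, 0, 0]]' > path.dat && python3 -m handwheel path.dat 30
echo '[[0.005, 0, 0, -0.02, 0, 0, 0], [0.005, 0, 0, -0.02, 0, 0, 0], [0.005, 0, 0, -0.02, 0, 0, -0.03], [0.005, 0, 0, -0.02, 0, 0, -0.029], [0.005, 0, 0, 0, 0, 0, 0], [0.005, 0, 0, 0, 0, 0, 0]]' > path.dat && python3 -m handwheel path.dat
python3 -c "
from h import *
goto([.502,-.1541,.08],.0685)"
```

```text
time: 16.35
tool_pos: [0.4667, -0.2601, 0.0017]
ee_rot: [0.003, 1.0, 0.005, -0.001]
force: [-1.2, 0.6, 1.3]
opening: 0.0118
gripper_force: 30.0
time: 16.95
tool_pos: [0.4667, -0.2597, 0.0815]
ee_rot: [0.003, 0.999, 0.034, -0.0]
force: [-0.2, 0.3, -0.4]
opening: 0.0116
gripper_force: 30.0
pos [ 0.4667 -0.2597  0.0815] t-delta [ 0.0424 -0.103   0.0009] rot [ 0.0056  0.0009 -0.0006] F [-0.2  0.3 -0.4] op 0.0116 t 16.95
```

The stylus is held at opening 11.6 mm. I'll stage the tip about 20 mm in front of the hole.

```bash
echo '[[0.005, 0.012, -0.0343, 0, 0.0056, 0.001, 0], [0.005, 0.012, -0.0343, 0, 0, 0, 0], [0.005, 0.0113, -0.0343, 0.01, 0, 0, 0], [0.005, 0, 0, 0.02, 0, 0, 0], [0.005, 0, 0, 0, 0, 0, 0], [0.005, 0, 0, 0, 0, 0, 0], [0.005, 0, 0, 0, 0, 0, 0]]' > path.dat && python3 -m handwheel path.dat
python3 - <<'E'
from h import *
goto([.4989,-.1543,.0507],.0685)
import pickle
s=pic("wrist","p1"); pickle.dump(s,open("p1.pkl","wb")); p=s["tool_pos"]; n=np.array([.99766,.06845,0]); up=np.array([0,0,.0043])
A=np.array([.6129,-.1465,.055])
L=proj("wrist",[p+n*.0943+up,p+n*.08+up,p+n*.06+up,A,A-.01*n],s); print(L.round(1))
g=cv2.cvtColor(cv2.imread("pics/raw_p1.png"),cv2.COLOR_BGR2GRAY)
im=cv2.imread("pics/raw_p1.png")
u,v=L[0].astype(int)
o=cv2.resize(im[max(v-60,0):v+60,u-75:u+75],None,fx=5,fy=5,interpolation=cv2.INTER_CUBIC); 
print("crop origin",u-75,max(v-60,0)); cv2.imwrite("pics/p1c.png",o[:600,:800])
E
```

```text
time: 17.65
tool_pos: [0.4947, -0.1555, 0.0516]
ee_rot: [-0.0, 0.999, 0.033, -0.0]
force: [-0.8, -0.3, -0.1]
opening: 0.0116
gripper_force: 30.0
pos [ 0.4947 -0.1555  0.0516] t-delta [ 0.0043 -0.0009  0.0009] rot [-0.      0.0007 -0.0016] F [-0.8 -0.3 -0.1] op 0.0116 t 17.65
[[278.1  77.3]
 [278.2 106.6]
 [278.3 145.8]
 [276.2  25.8]
 [276.2  47.5]]
crop origin 203 17
```

View pics/p1c.png

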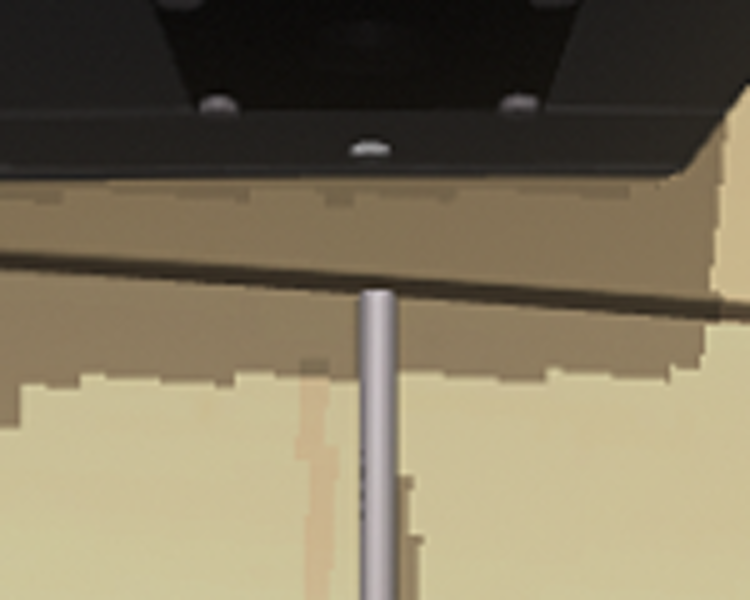

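The pin tip is at crop (377,291), i.e. raw (278.4,75.2). The faint hole is at about crop (371,45), midway between the insert screws and where the prediction puts it. A 0.9 mm correction in y and z, then in.

```bash
echo '[[0.005, 0.005, -0.0009, 0.0009, 0, 0, 0], [0.005, 0.007, 0, 0, 0, 0, 0], [0.005, 0.007, 0, 0, 0, 0, 0], [0.005, 0, 0, 0, 0, 0, 0], [0.005, 0, 0, 0, 0, 0, 0]]' > path.dat && python3 -m handwheel path.dat
python3 -c "
from h import *
goto([.4989,-.1543,.0507],.0685)"
```

```text
time: 18.2
tool_pos: [0.514, -0.1522, 0.0505]
ee_rot: [-0.0, 0.999, 0.034, -0.0]
force: [0.1, -0.1, -0.6]
opening: 0.0116
gripper_force: 30.0
pos [ 0.514  -0.1522  0.0505] t-delta [-0.0152  0.0011 -0.0002] rot [-0.0004  0.0005  0.0005] F [ 0.1 -0.1 -0.6] op 0.0116 t 18.2
```

```bash
echo '[[0.005, 0, 0.0009, 0, 0, 0, 0], [0.005, 0.006, 0, 0, 0, 0, 0], [0.005, 0.006, 0, 0, 0, 0, 0], [0.005, 0, 0, 0, 0, 0, 0], [0.005, 0, 0, 0, 0, 0, 0]]' > path.dat && python3 -m handwheel path.dat
python3 -c "
from h import *
goto([.4989,-.1543,.0507],.0685)"
```

```text
time: 18.7
tool_pos: [0.526, -0.1523, 0.0504]
ee_rot: [-0.0, 0.999, 0.034, -0.0]
force: [-0.7, -0.2, -0.4]
opening: 0.0116
gripper_force: 30.0
pos [ 0.526  -0.1523  0.0504] t-delta [-0.0271  0.0002 -0.0002] rot [-0.0004  0.0004  0.0004] F [-0.7 -0.2 -0.4] op 0.0116 t 18.7
```

The tip is inside the bore by about 7–8 mm with no force. I'll continue to the button.

```bash
echo '[[0.005, 0.004, 0, 0, 0, 0, 0], [0.005, 0.003, 0, 0, 0, 0, 0], [0.005, 0.002, 0, 0, 0, 0, 0], [0.005, 0, 0, 0, 0, 0, 0]]' > path.dat && python3 -m handwheel path.dat; echo '[[0.005, 0.002, 0, 0, 0, 0, 0], [0.005, 0.001, 0, 0, 0, 0, 0], [0.005, 0, 0, 0, 0, 0, 0], [0.005, 0, 0, 0, 0, 0, 0]]' > path.dat && python3 -m handwheel path.dat
```

```text
time: 19.1
tool_pos: [0.5341, -0.1518, 0.0502]
ee_rot: [-0.0, 0.999, 0.034, -0.001]
force: [-3.8, 0.2, 1.3]
opening: 0.0115
gripper_force: 30.0
time: 19.5
tool_pos: [0.5367, -0.1516, 0.0502]
ee_rot: [-0.0, 0.999, 0.034, -0.001]
force: [-5.8, -0.8, 0.1]
opening: 0.0116
gripper_force: 30.0
```

```bash
echo '[[0.005, 0.001, 0, 0, 0, 0, 0], [0.005, 0.001, 0, 0, 0, 0, 0], [0.005, 0, 0, 0, 0, 0, 0], [0.005, 0, 0, 0, 0, 0, 0]]' > path.dat && python3 -m handwheel path.dat; echo '[[0.005, 0.001, 0, 0, 0, 0, 0], [0.005, 0, 0, 0, 0, 0, 0], [0.005, 0, 0, 0, 0, 0, 0], [0.005, 0, 0, 0, 0, 0, 0]]' > path.dat && python3 -m handwheel path.dat
```

```text
time: 19.9
tool_pos: [0.537, -0.1517, 0.0498]
ee_rot: [-0.0, 0.999, 0.034, -0.003]
force: [-9.5, -0.3, 3.0]
opening: 0.0118
gripper_force: 30.0
time: 20.3
tool_pos: [0.5371, -0.1516, 0.0495]
ee_rot: [-0.0, 0.999, 0.034, -0.004]
force: [-11.6, -0.7, 2.3]
opening: 0.0118
gripper_force: 30.0
```

Button contact came at about 0.532 and the hard stop at 0.537, which is 5 mm of travel, with the force now rising. I'll hold for more than 2 s.

```bash
for i in 1 2 3; do echo '[[0.005, 0, 0, 0, 0, 0, 0], [0.005, 0, 0, 0, 0, 0, 0], [0.005, 0, 0, 0, 0, 0, 0], [0.005, 0, 0, 0, 0, 0, 0], [0.005, 0, 0, 0, 0, 0, 0], [0.005, 0, 0, 0, 0, 0, 0], [0.005, 0, 0, 0, 0, 0, 0], [0.005, 0, 0, 0, 0, 0, 0]]' > path.dat && python3 -m handwheel path.dat | egrep 'time|pos|^force'; done; echo '[[0.005, 0, 0, 0, 0, 0, 0], [0.005, 0, 0, 0, 0, 0, 0], [0.005, 0, 0, 0, 0, 0, 0], [0.005, 0, 0, 0, 0, 0, 0]]' > path.dat && python3 -m handwheel path.dat; python3 -c "
from station import bot
print(bot.job_done())"
```

```text
time: 21.1
tool_pos: [0.5372, -0.1516, 0.0495]
force: [-11.2, -0.1, 2.4]
time: 21.9
tool_pos: [0.5372, -0.1516, 0.0495]
force: [-11.0, -0.8, 2.7]
time: 22.7
tool_pos: [0.5372, -0.1516, 0.0495]
force: [-11.1, -0.5, 1.8]
time: 23.1
tool_pos: [0.5372, -0.1516, 0.0495]
ee_rot: [-0.0, 0.999, 0.034, -0.004]
force: [-11.8, -0.2, 2.3]
opening: 0.0115
gripper_force: 30.0
the job is handed in; nothing more can be done
None
```

I handed the job in at 23.1 s: the cup stands in the nest, the drawer was pushed to its stop, and the gripped stylus held the button in at about 11 N for over 2 s; hand-in returned no verdict.

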